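# Lock the bench lamp's light bar on its post and switch it on

## Robot

A 6-joint arm with a two-finger parallel gripper is mounted at the origin on the work surface. World frame = base frame: x ahead of the robot, y to its left, z up, the work surface at z = 0. Lengths are in m, angles in rad, forces in N, time in s.
With the tool pointing down it reaches from about 0.4 to 0.825 m from the base axis. Payload 7 kg.
Tool frame: the origin (TCP) lies between the finger pads; the fingertips stand 8 mm ahead of it and the grasp point (between the pads) lies 11 mm behind it (arm.finger_overhang is the distance from the TCP to the fingertips, in m); z points along the fingers, y is the line along which they close (so a half turn about z gives the same grasp; the last joint's range is limited). The gripper opens to 88 mm and grips with 3 to 60 N. Pads are 19 mm wide; open, the fingers measure 130 mm over their backs; the gripper's body (78 mm by 193 mm) begins 47 mm behind the grasp point.
Start: joints at [-0.924, 0.359, 0.012, 0, -1.224, -0.288], TCP at [0.237, -0.632, 0.235] pointing down, gripper open.
Joint ranges: [-3.07, 3.07], [-1.43, 2.12], [-1.02, 1.25], [-3.03, 1.67], [-3.05, -0], [-3.03, 3.03]. Speed limits (rad/s): [2.39, 2.39, 3.01, 3.14, 3.14, 3.14].

## Interface

Orientations are given as [roll, pitch, yaw] about the fixed x, y, z axes, in that order (R = Rz(yaw) Ry(pitch) Rx(roll)).
In Python, from station import arm gives the robot as it stands.
- The arm moves only by the tool move_arm, never from a script. Its argument "rows" is text: rows parted by semicolons, each of 7 numbers parted by spaces: the turn, a rotation vector about the tool's x, y, z in degrees, then the shift along the tool's x, y, z in m, then the finger opening in m, from 0 to 0.0876. A call has 1 to 8 rows; each row shifts and turns the commanded pose from where the row before left it, along the tool's axes as they then stand; what a row does not reach is not made up. A row lasts 1/8 s, in which the tool goes at most 62.5 mm and 10.7 degrees, less where a joint would pass 70% of its speed; a pose out of reach is approached as far as the arm can. A call is refused whole if a number of a shift passes 0.0625 or a number of a turn 10.7, either way. A call with a gripper value outside its range is refused whole. The fingers move at their own pace and stop on an object; "squeeze" is the grip in N (left out, the last holds). Time passes only in rows, so rows that do not move let the fingers close. It gives the time, the measured TCP pose, the force, the opening and the grip force at its end, in the units of the state.
- arm.get_state(): the state, without advancing time (a new reading comes with each control period).
- arm.grab_frame(name): name is "scene" or "side" or "wrist"; returns (picture, depth): 400x640x3 uint8, blue, green, red; 400x640 float32, m along the optical axis (not along the pixel's ray), 0 where there is no reading.
- arm.camera_model(name): a dict with "mtx" (3x3 intrinsics, pixels), "camera_from_world" (4x4, takes a point from world to camera coordinates); the wrist camera has in their place "mount" (4x4, takes a point from camera to tool coordinates, whose origin is the TCP and whose axes are the flange's). Camera axes: x right, y down, z forward; pixel columns grow to the right and rows downward; lengths in m; the calibration is good to about 2 mm. A picture is of the moment at which its call begins: read the wrist's pose just before it. camera_model takes no time and is no camera call.
- arm.job_done(): hands the job in; it is judged then, once.
The state is a dict: "t": time; "q": joint angles; "qd": joint speeds; "joint_efforts": joint torques, N m; "eef_pos": TCP position; "ee_rot": TCP orientation; "force": force on the tool from outside, world axes, zero at the start; "moment": the same for the moment, N m; "width": finger opening in m; "gripper_force": force on a finger pad.
Only numpy, scipy, OpenCV 4.12 (cv2) and the standard library are available. Lean on these libraries where they do the work, as an engineer would, in place of code of your own. Each camera call takes 0.05 s, during which the arm holds its last target. There are 200 camera calls.

## Task

Put the bench lamp back together: lift the light bar off the parts tray, set its socket tube down on the post's spigot with the tube's lock holes in line with the two spring buttons, and let go, so that it rests on the buttons. Then take hold low down, pinch both buttons in with the same grip and slide the tube over them, fully home on the shoulder, until both buttons stand out through the holes. Only then turn the lamp's switch on, keeping the light bar upright throughout and all the other things on the bench where they are.

Things in the scene. Friction and masses are not known exactly. Their poses are not given: they have to be found in the camera images.
- light_bar: LED light bar: white bar 240 mm long (its y axis), 24 wide, 14 thick, with an aluminium hub in the middle and a round aluminium socket tube under the hub, open at the bottom. Origin: centre of the tube's lower rim; z up the tube. Tube z = 0 to 36 mm, bar and hub z = 36 to 50. About 0.34 kg, balanced over the tube, half-turn symmetric. Starts lying across the open tray, tube hanging inside it
- hub (a point): Centre of the light bar's hub, 43 mm above the tube's rim; axes as the light bar's. The hub is a square-sided block 26.6 mm across (x), 30 mm long (y), 14 mm tall, its flat x sides level with the outside of the tube below
- lock_holes (a point): On the socket tube's axis, 12 mm above its rim; axes as the light bar's. The tube is 26.6 mm outside, 21.6 mm bore, 45 mm deep inside. Two opposite round lock holes, 11.6 mm, open at this height to its +x and -x sides; on those sides the rim has a small lead-in bevel inside
- stand: The lamp's stand, fixed: white foot 220 mm long (x axis; the -x end is its front), 130 wide, 28 high; origin under its middle, on the bench. At x = +50 mm the post: dark column 24.8 mm across up to a shoulder at 175 mm, then a bright spigot 20 mm across and 43 mm tall (top 4 mm tapered), on which the socket tube goes. Rotary switch on the foot at x = -70 mm
- shoulder (a point): On the post's axis at the shoulder, 175 mm above the bench, where the tube's rim seats when fully home; axes as the stand's. The narrower column goes on below it, so fingers gripping the tube can pass down alongside
- buttons (a point): Where the axes of the two brass spring buttons cross the post, 12 mm above the shoulder; they stick out along -x (front) and +x (back): round-ended pins 8 mm across, 6.5 mm proud of the spigot, so 3 mm proud of the tube's outside. A tube put on stops on them, rim 4 mm above this point, and no push forces it past; pinched in to 26.6 mm over both, they let its rim ride over with a 5 to 20 N push
- button_front (a joint): Front spring button (-x side of the spigot): 0 = fully out, grows as it is pressed in, to 0.0068 m; 0.0030 is level with the outside of the tube, about 0.0057 when it is inside the bore. Spring 1.8 to 3.3 N
- button_back (a joint): Back spring button (+x side), the same
- switch (a joint): The lamp's rotary switch, vertical axis: 0 = off (white dot), 1.05 rad = on (green dot), turned clockwise seen from above; a spring snaps it into whichever end it is nearer (about 0.09 N m at the ends)
- switch_grip (a point): On the switch's axis, in the middle of its grip, 50.5 mm above the bench: a black bar 44 mm long (x axis of this point), 13 mm wide (y axis), standing from 38 to 62 mm above the bench, on a disc 42 mm across. The point turns with the switch: its x axis stands 0.525 rad anticlockwise from the stand's x axis at off and 0.525 rad clockwise at on
- tray: Open black parts tray, fixed: 250 mm (x) by 130 mm (y), 55 mm high, walls and floor 6 mm; origin under its centre. The light bar lies across it along y, near the middle
- loupe: watchmaker's eye loupe standing in the parts tray: black cone 36 mm across, 34 mm tall; origin under its centre. Leave alone
- oil_jar: small amber jar with a blue cap standing in the parts tray, 30 mm across, 36 mm tall; origin under its centre. Leave alone
- case_ring: brass movement ring lying on the foot of the lamp stand beside the post, 34 mm across, 12 mm tall; origin under its centre. Leave alone
- cleaner: tall amber bottle with a white cap, 58 mm across, 215 mm tall, standing between the tray and the lamp stand; origin under its centre. Leave alone
- tin_a: flat round black tin with a white pad, 68 mm across, 22 mm tall; origin under its centre. Leave alone
- tin_b: a second flat black tin with a white pad, same size; origin under its centre. Leave alone
- alarm_clock: red round alarm clock on its foot, 86 mm wide, 36 mm deep, 95 mm tall; origin under its centre. Leave alone
- driver: small green-handled screwdriver, 130 mm long, lying between the tray and the stand; its x axis runs along it. Leave alone

How it is judged:
By the outcome, as a careful person would: the job done as asked, in the order asked, and still so for the second after the job is handed in, with the robot touching nothing.
It also fails if it takes over 64 s, if anything falls off the work surface, if the arm or the gripper's body presses on something with over 40 N, if the wrist force passes 120 N, or if a joint passes its speed limit or range.

## Working session

There is one attempt and no reset: what is moved stays moved. The work goes in short steps, Python scripts to look and compute and a tool call to move; the robot and the scene stay as the last step left them, time stands still between calls to the robot, and variables do not carry over. Pictures are saved under pics/ and viewed, at most 10 in all, crops included, and the job is handed in when it is done.

Besides the shell and the picture viewer there is one more tool, called after "Request:" by a JSON object that holds its "method" and its "body", one argument or row to a line. move_arm: Moves the arm, as the interface text tells. Its arguments: {"type":"object","properties":{"rows":{"type":"string"},"squeeze":{"type":"number"}},"required":["rows"]}

```bash
mkdir -p pics; ls
cat > h.py <<'E'
from station import arm
import numpy as np, cv2
from scipy.spatial.transform import Rotation as R
np.set_printoptions(precision=4,suppress=True)
def toolT():
    s=arm.get_state(); T=np.eye(4); T[:3,:3]=R.from_euler('xyz',s['ee_rot']).as_matrix(); T[:3,3]=s['eef_pos']; return T
def grab(name):
    m=arm.camera_model(name)
    W=toolT()@np.array(m['mount']) if name=='wrist' else np.linalg.inv(np.array(m['camera_from_world']))
    im,d=arm.grab_frame(name); return im,d,np.array(m['mtx']),W
def cloud(d,K,W):
    v,u=np.mgrid[:d.shape[0],:d.shape[1]]
    p=np.stack([(u-K[0,2])*d/K[0,0],(v-K[1,2])*d/K[1,1],d],-1)
    return p@W[:3,:3].T+W[:3,3]
def proj(P,K,W):
    c=np.linalg.inv(W)@np.append(P,1); return (K@c[:3])[:2]/c[2]
def save(name,tag):
    im,d,K,W=grab(name); cv2.imwrite(f'pics/{tag}.png',im); np.savez(f'{tag}.npz',im=im,d=d,K=K,W=W); return im,d,K,W
def load(tag):
    z=np.load(f'{tag}.npz'); return z['im'],z['d'],z['K'],z['W']
E
python3 - <<'E'
from h import *
print(arm.get_state())
a=save('scene','scene');b=save('side','side');
cv2.imwrite('pics/both.png',cv2.resize(np.vstack([a[0],b[0]]),(480*800//640,600)) if 0 else a[0])
for n,x in(('scene',a),('side',b)): print(n,x[3][:3,3],x[3][:3,2],x[2][0,0])
E
```

```text
pics
{'t': 0.0, 'q': array([-0.9239,  0.3594,  0.0111, -0.0003, -1.2241, -0.2882]), 'qd': array([-0.001 , -0.0004, -0.0002,  0.0002, -0.0012, -0.0013]), 'joint_efforts': array([  0.0019, -58.2712,  29.3066,   6.9973,   0.0071,  -0.0002]), 'eef_pos': array([ 0.2368, -0.6316,  0.2336]), 'ee_rot': array([ 3.1399, -0.0002, -2.783 ]), 'force': array([-0.2295,  0.6329,  0.0649]), 'moment': array([-0.034 ,  0.001 , -0.0018]), 'gripper_force': 0.0, 'width': 0.08716050677939446}
scene [ 1.0245 -0.3976  1.096 ] [-0.4033  0.3456 -0.8473] 388.7138458311419
side [0.2888 0.7264 0.9037] [ 0.2731 -0.6618 -0.6982] 403.7586756469135
```

View pics/scene.png

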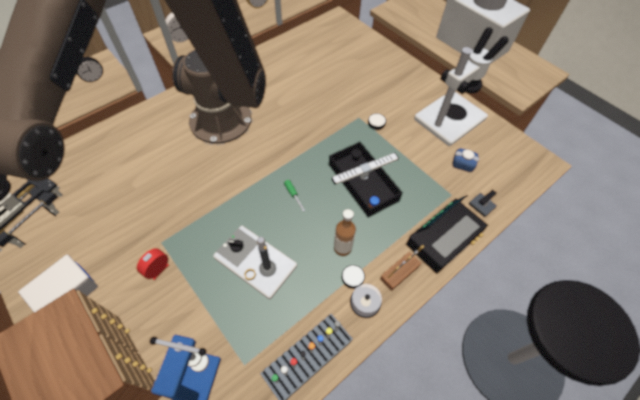

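View pics/side.png

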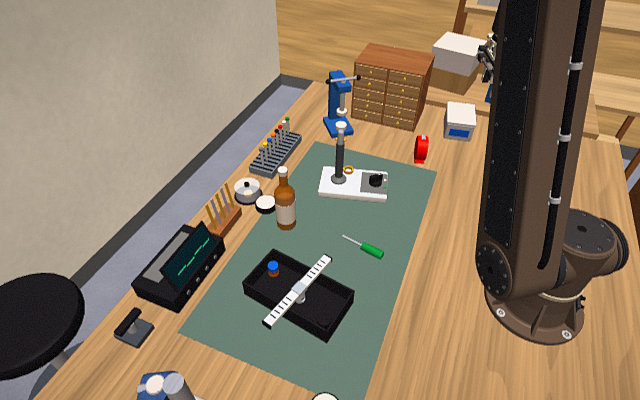

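The scene camera (blurred) shows the bar at about (365,168), the foot at (255,260) and the bottle at (345,235). The side camera (sharp) shows the hub at (300,289), the post at (340,150), the switch at (377,180) and the ring at (348,170).

Run:
```python
from h import *
for n,barb,footb in(('scene',(320,145,405,195),(205,220,305,300)),('side',(255,245,340,335),(310,160,395,205))):
    im,d,K,W=load(n); P=cloud(d,K,W); hsv=cv2.cvtColor(im,cv2.COLOR_BGR2HSV)
    def sel(b,zl,zh,white=True):
        m=np.zeros(d.shape,bool); m[b[1]:b[3],b[0]:b[2]]=1
        m&=(d>0)&(P[...,2]>zl)&(P[...,2]<zh)
        if white: m&=(hsv[...,2]>150)&(hsv[...,1]<60)
        return P[m]
    for nm,b,zl,zh in(('bar',barb,.055,.085),('foot',footb,.02,.036)):
        q=sel(b,zl,zh); r=cv2.minAreaRect((q[:,:2]*1000).astype(np.float32)); print(n,nm,len(q),np.median(q[:,2]),r)
    q=sel((footb[0],footb[1]-60,footb[2],footb[3]),.08,.26,False); print('post',len(q),np.median(q,0),q.max(0))
    for z0 in(.1,.14,.18,.2):
        t=q[(q[:,2]>z0)&(q[:,2]<z0+.02)]
        if len(t): print(z0,np.median(t,0),len(t))
    q=sel(footb,.04,.07,False); print('switch',len(q),q.mean(0)); 
    q=sel((footb[0]-100,footb[1]-120,footb[2]+120,footb[3]+60),.05,.25,False); print(q.max(0))
    # tall bottle
    m=(d>0)&(P[...,2]>.1)&(P[...,2]<.24)&(P[...,0]>.4)&(P[...,0]<.8)&(np.abs(P[...,1])<.5); print('tall',P[m].min(0),P[m].max(0))
```

```text
scene bar 469 0.06800759359832331 ((543.8272094726562, 231.13958740234375), (239.08863830566406, 32.77216339111328), 77.19961547851562)
scene foot 2342 0.027643876129684886 ((564.2185668945312, -233.32891845703125), (220.50828552246094, 130.58682250976562), 14.58875560760498)
post 251 [ 0.6198 -0.2242  0.1683] [ 0.6276 -0.2087  0.2203]
0.1 [ 0.6218 -0.2257  0.112 ] 25
0.14 [ 0.6219 -0.225   0.1491] 34
0.18 [ 0.6198 -0.2238  0.1898] 36
0.2 [ 0.6154 -0.2216  0.2149] 62
switch 220 [ 0.5598 -0.2425  0.0512]
[0.8784 0.3491 0.2425]
tall [ 0.5981 -0.5     0.1002] [0.7611 0.0261 0.2374]
side bar 776 0.06866244516588965 ((540.6279907226562, 234.82559204101562), (234.32083129882812, 26.45121955871582), 76.44334411621094)
side foot 1111 0.02672692373683727 ((559.7140502929688, -225.7583770751953), (217.9499053955078, 134.90855407714844), 14.643488883972168)
post 753 [ 0.6101 -0.4929  0.104 ] [ 0.7809 -0.1992  0.2193]
0.1 [ 0.609  -0.5358  0.1056] 188
0.14 [ 0.6081 -0.2062  0.1475] 57
0.18 [ 0.6058 -0.209   0.1893] 50
0.2 [ 0.6067 -0.209   0.213 ] 44
switch 188 [ 0.5428 -0.2258  0.0524]
[0.8749 0.2283 0.25  ]
tall [ 0.5933 -0.4996  0.1   ] [0.7541 0.0395 0.2353]
```

```bash
cat >> h.py <<'E'
def plan(p,yaw,n,g=.0876):
    """print n rows (tool axes) from the present pose to TCP p, tool down with yaw (deg)"""
    T=toolT(); Rg=R.from_euler('xyz',[180,0,yaw],degrees=True); R0=R.from_matrix(T[:3,:3])
    rv=(R0.inv()*Rg).as_rotvec(degrees=True)/n; st=(np.array(p)-T[:3,3])/n; Rc=R0
    for i in range(n):
        s=Rc.inv().apply(st); Rc=Rc*R.from_rotvec(rv,degrees=True)
        print(*np.round(rv,1),*np.round(s,4),g,end=';\n' if i%8==7 else '; ')
    print()
E
python3 - <<'E'
from h import *
print(np.array(arm.camera_model('wrist')['mount']))
plan([.50,.22,.30],-103,19)
E
```

```text
[[ 0.0001 -0.9605 -0.2784  0.0734]
 [ 1.      0.0002 -0.0001  0.0003]
 [ 0.0001 -0.2784  0.9605 -0.1503]
 [ 0.      0.      0.      1.    ]]
0.0 0.0 -3.0 -0.0287 0.0371 -0.0034 0.0876; 0.0 0.0 -3.0 -0.0306 0.0356 -0.0034 0.0876; 0.0 0.0 -3.0 -0.0324 0.0339 -0.0034 0.0876; 0.0 0.0 -3.0 -0.0341 0.0322 -0.0034 0.0876; 0.0 0.0 -3.0 -0.0357 0.0304 -0.0035 0.0876; 0.0 0.0 -3.0 -0.0373 0.0285 -0.0035 0.0876; 0.0 0.0 -3.0 -0.0387 0.0265 -0.0035 0.0876; 0.0 0.0 -3.0 -0.04 0.0245 -0.0035 0.0876;
0.0 0.0 -3.0 -0.0412 0.0224 -0.0035 0.0876; 0.0 0.0 -3.0 -0.0423 0.0202 -0.0035 0.0876; 0.0 0.0 -3.0 -0.0433 0.018 -0.0035 0.0876; 0.0 0.0 -3.0 -0.0442 0.0157 -0.0035 0.0876; 0.0 0.0 -3.0 -0.045 0.0134 -0.0035 0.0876; 0.0 0.0 -3.0 -0.0456 0.0111 -0.0035 0.0876; 0.0 0.0 -3.0 -0.0461 0.0087 -0.0035 0.0876; 0.0 0.0 -3.0 -0.0465 0.0063 -0.0035 0.0876;
0.0 0.0 -3.0 -0.0468 0.0039 -0.0035 0.0876; 0.0 0.0 -3.0 -0.0469 0.0014 -0.0035 0.0876; 0.0 0.0 -3.0 -0.0469 -0.001 -0.0035 0.0876;
```

Request:
{"method": "move_arm", "body": {
  "rows": "0 0 -3 -0.029 0.037 -0.0035 0.06; 0 0 -3 -0.031 0.036 -0.0035 0.06; 0 0 -3 -0.032 0.034 -0.0035 0.06; 0 0 -3 -0.034 0.032 -0.0035 0.06; 0 0 -3 -0.036 0.030 -0.0035 0.06; 0 0 -3 -0.037 0.0285 -0.0035 0.06; 0 0 -3 -0.039 0.0265 -0.0035 0.06; 0 0 -3 -0.04 0.0245 -0.0035 0.06"
}}

```text
t: 1.1
eef_pos: [0.3478, -0.2717, 0.2625]
ee_rot: [3.141, 0.0, -2.362]
force: [0.6, 0.7, 0.3]
width: 0.0602
gripper_force: 0.0
```

Request:
{"method": "move_arm", "body": {
  "rows": "0 0 -3 -0.041 0.022 -0.0035 0.06; 0 0 -3 -0.042 0.020 -0.0035 0.06; 0 0 -3 -0.043 0.018 -0.0035 0.06; 0 0 -3 -0.044 0.0155 -0.0035 0.06; 0 0 -3 -0.045 0.0135 -0.0035 0.06; 0 0 -3 -0.0455 0.011 -0.0035 0.06; 0 0 -3 -0.046 0.0085 -0.0035 0.06; 0 0 -3 -0.0465 0.0065 -0.0035 0.06"
}}

```text
t: 2.1
eef_pos: [0.4563, 0.0861, 0.2906]
ee_rot: [3.142, 0.0, -1.943]
force: [0.8, 0.5, 0.4]
width: 0.0598
gripper_force: 0.0
```

Request:
{"method": "move_arm", "body": {
  "rows": "0 0 -3 -0.047 0.004 -0.0035 0.06; 0 0 -3 -0.047 0.0015 -0.0035 0.06; 0 0 -3 -0.047 -0.001 -0.0035 0.06; 0 0 0 0 0 0 0.06"
}}

```text
t: 2.6
eef_pos: [0.4971, 0.2224, 0.3]
ee_rot: [3.141, -0.001, -1.785]
force: [-1.0, -0.2, -0.5]
width: 0.0599
gripper_force: 0.0
```

Run:
```python
from h import *
s=arm.get_state();print(s['t'],s['eef_pos'],s['ee_rot'],s['width'])
im,d,K,W=save('wrist','w1'); P=cloud(d,K,W); hsv=cv2.cvtColor(im,cv2.COLOR_BGR2HSV)
m=(d>0)&(P[...,2]>.058)&(P[...,2]<.08)&(hsv[...,2]>110)&(hsv[...,1]<60)
q=P[m];print(len(q),np.median(q,0),cv2.minAreaRect((q[:,:2]*1000).astype(np.float32)))
print('hub at',proj([.542,.233,.069],K,W))
```

```text
2.6 [0.4971 0.2224 0.3   ] [ 3.1406 -0.0012 -1.7851] 0.05985867523762678
3508 [0.548  0.1884 0.0689] ((684.4143676757812, 135.89450073242188), (292.2361145019531, 395.30682373046875), 66.68185424804688)
hub at [289.2359 185.5983]
```

View pics/w1.png

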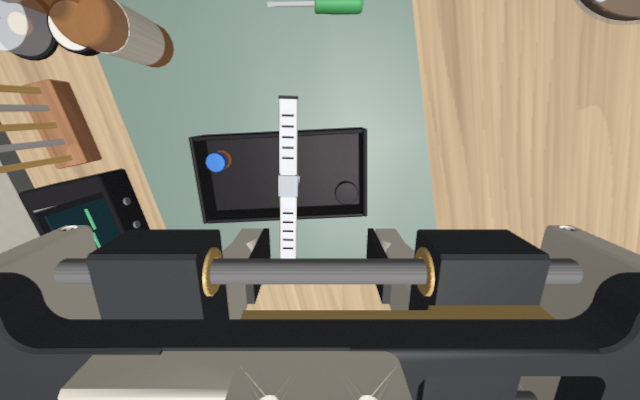

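The wrist view shows the bar running vertically in the image, centred on column 288. The hub is at about (288,186), the jar at (217,161) and the loupe at (346,193). I'll measure the bar's axis and the hub from this.

```bash
cat >> h.py <<'E'
def onplane(u,v,z,K,W):
    r=W[:3,:3]@np.array([(u-K[0,2])/K[0,0],(v-K[1,2])/K[1,1],1]); return W[:3,3]+r*(z-W[2,3])/r[2]
E
python3 - <<'E'
from h import *
im,d,K,W=load('w1'); g=cv2.cvtColor(im,cv2.COLOR_BGR2GRAY)
for v in (105,125,145,165,178,186,193,205,225,245):
    r=g[v,265:315]; e=np.where(r>130)[0]; w=(e[0]+265,e[-1]+265); c=sum(w)/2
    print(v,w,onplane(c,v,.069,K,W)[:2],r.max())
c=g[90:258,286:292].mean(1).astype(int); print(c[75:115]); print(c[:12])
A=onplane(288.5,96.5,.069,K,W); print('end',A)
E
```

```text
105 (np.int64(265), np.int64(314)) [0.5157 0.1281] 248
125 (np.int64(265), np.int64(314)) [0.5217 0.1527] 248
145 (np.int64(279), np.int64(296)) [0.5307 0.1776] 248
165 (np.int64(279), np.int64(296)) [0.5373 0.2041] 247
178 (np.int64(278), np.int64(299)) [0.5404 0.2222] 219
186 (np.int64(278), np.int64(297)) [0.5445 0.233 ] 219
193 (np.int64(278), np.int64(297)) [0.547 0.243] 219
205 (np.int64(280), np.int64(296)) [0.5507 0.2605] 248
225 (np.int64(265), np.int64(314)) [0.556 0.291] 248
245 (np.int64(270), np.int64(314)) [0.56   0.3231] 246
[244 244 245 245 245 244 244 245 245 242 182 207 215 216 216 216 216 216
 216 216 216 215 216 216 216 216 216 216 215 215 215 216 235 245 246 246
 246 247 248 248]
[175 175 176 176 176 146  90  69 109 233 245 245]
end [0.5144 0.1177 0.069 ]
```

Run:
```python
from h import *
plan([.5435,.233,.049],-103,7,.05)
```

```text
0.0 -0.0 0.1 -0.0032 -0.0062 0.0358 0.05; 0.0 -0.0 0.1 -0.0032 -0.0062 0.0358 0.05; 0.0 -0.0 0.1 -0.0032 -0.0062 0.0359 0.05; 0.0 -0.0 0.1 -0.0032 -0.0062 0.0359 0.05; 0.0 -0.0 0.1 -0.0032 -0.0062 0.0359 0.05; 0.0 -0.0 0.1 -0.0032 -0.0062 0.0359 0.05; 0.0 -0.0 0.1 -0.0032 -0.0062 0.0359 0.05;
```

Request:
{"method": "move_arm", "body": {
  "rows": "0 0 0.7 -0.0224 -0.0434 0.02 0.06; 0 0 0 0 0 0.05 0.06; 0 0 0 0 0 0.05 0.06; 0 0 0 0 0 0.05 0.06; 0 0 0 0 0 0.05 0.06; 0 0 0 0 0 0.02 0.06; 0 0 0 0 0 0.011 0.06; 0 0 0 0 0 0 0.06"
}}

```text
t: 3.65
eef_pos: [0.5438, 0.2318, 0.05]
ee_rot: [3.141, -0.001, -1.801]
force: [0.9, 0.3, 0.5]
width: 0.0599
gripper_force: 0.0
```

Request:
{"method": "move_arm", "body": {
  "rows": "0 0 0 0 0 0 0.035; 0 0 0 0 0 0 0.030; 0 0 0 0 0 0 0.02; 0 0 0 0 0 0 0.01; 0 0 0 0 0 0 0.01; 0 0 0 0 0 0 0.01",
  "squeeze": 25
}}

```text
t: 4.4
eef_pos: [0.5439, 0.2325, 0.0504]
ee_rot: [-3.142, 0.0, -1.8]
force: [-3.4, 1.3, 5.1]
width: 0.0262
gripper_force: 25.0
```

Request:
{"method": "move_arm", "body": {
  "rows": "0 0 0 0 0 -0.01 0.01; 0 0 0 0 0 -0.03 0.01; 0 0 0 0 0 -0.05 0.01; 0 0 0 0 0 -0.05 0.01; 0 0 0 0 0 -0.05 0.01; 0 0 0 0 0 -0.04 0.01; 0 0 0 0 0 -0.03 0.01; 0 0 0 0 0 0 0.01"
}}

```text
t: 5.4
eef_pos: [0.5446, 0.2327, 0.3127]
ee_rot: [-3.139, 0.003, -1.8]
force: [0.4, -0.9, -3.6]
width: 0.0264
gripper_force: 24.9
```

Run:
```python
from h import *
plan([.556,-.230,.313],-75.4,11,.01)
```

```text
-0.0 0.0 -2.5 0.0407 -0.0106 -0.0001 0.01; -0.0 0.0 -2.5 0.0412 -0.0088 -0.0001 0.01; -0.0 0.0 -2.5 0.0415 -0.0069 -0.0001 0.01; -0.0 0.0 -2.5 0.0418 -0.0051 -0.0001 0.01; -0.0 0.0 -2.5 0.0419 -0.0033 -0.0001 0.01; -0.0 0.0 -2.5 0.0421 -0.0014 -0.0001 0.01; -0.0 0.0 -2.5 0.0421 0.0004 -0.0001 0.01; -0.0 0.0 -2.5 0.042 0.0023 -0.0001 0.01;
-0.0 0.0 -2.5 0.0419 0.0041 -0.0001 0.01; -0.0 0.0 -2.5 0.0417 0.006 -0.0001 0.01; -0.0 0.0 -2.5 0.0414 0.0078 -0.0 0.01;
```

Request:
{"method": "move_arm", "body": {
  "rows": "0 0 -2.5 0.0405 -0.0105 0 0.01; 0 0 -2.5 0.041 -0.009 0 0.01; 0 0 -2.5 0.0415 -0.007 0 0.01; 0 0 -2.5 0.042 -0.005 0 0.01; 0 0 -2.5 0.042 -0.0035 0 0.01; 0 0 -2.5 0.042 -0.0015 0 0.01; 0 0 -2.5 0.042 0.0005 0 0.01; 0 0 -2.5 0.042 0.0025 0 0.01"
}}

```text
t: 6.4
eef_pos: [0.5509, -0.1052, 0.3082]
ee_rot: [3.139, 0.001, -1.45]
force: [0.8, 0.5, -3.4]
width: 0.0262
gripper_force: 24.9
```

Request:
{"method": "move_arm", "body": {
  "rows": "0 0 -2.5 0.042 0.004 0 0.01; 0 0 -2.5 0.0415 0.006 0 0.01; 0 0 -2.5 0.0415 0.008 0 0.01; 0 0 0 0 0 0 0.01; 0 0 0 0 0 0 0.01"
}}

```text
t: 7.02
eef_pos: [0.5537, -0.2302, 0.3085]
ee_rot: [3.139, 0.001, -1.321]
force: [0.2, -0.1, -3.0]
width: 0.0263
gripper_force: 24.9
```

Run:
```python
from h import *
s=arm.get_state();print(s['t'],s['eef_pos'],s['ee_rot'],s['width'])
im,d,K,W=save('wrist','w2'); a=save('side','s2')[0]
cv2.imwrite('pics/w2s2.png',np.vstack([im[:330],cv2.resize(a[70:205,260:500],(640,360))])[:690:1][:, :] if 0 else np.vstack([cv2.resize(im,(480,300)),cv2.resize(a[60:210,250:490],(480,300),interpolation=cv2.INTER_CUBIC)]))
print(proj([.610,-.216,.218],K,W))
```

```text
7.025 [ 0.5537 -0.2302  0.3085] [ 3.1394  0.0014 -1.3214] 0.02628646188711213
[255.6383 201.7403]
```

View pics/w2s2.png

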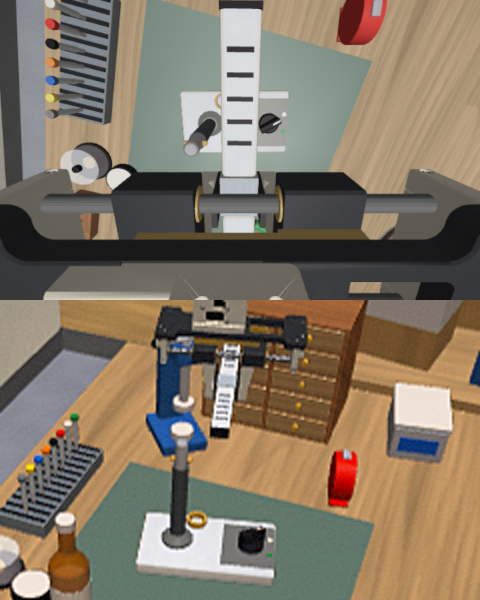

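The wrist view shows the spigot's top at about (255,198), close to the predicted (255.6,201.7). The bar is held straight and aligned with the tool, with the post column at its left. I'll refine the spigot's position from depth and grey levels.

Run:
```python
from h import *
im,d,K,W=load('w2'); P=cloud(d,K,W)
m=np.zeros(d.shape,bool); m[150:230,225:290]=1; m&=(P[...,2]>.208)&(P[...,2]<.235)&(d>0)
q=P[m]; v,u=np.where(m); print(len(q),np.median(q,0),u.min(),u.max(),v.min(),v.max(), np.median(u),np.median(v))
c,r=cv2.minEnclosingCircle((q[:,:2]*1000).astype(np.float32)); print(c,r,np.percentile(q[:,2],[10,50,90]))
cv2.imwrite('pics/c2.png',cv2.resize(im[140:240,210:310],(500,500),interpolation=cv2.INTER_CUBIC))
# foot corners / edges in the wrist image
hsv=cv2.cvtColor(im,cv2.COLOR_BGR2HSV)
m=(d>0)&(P[...,2]>.02)&(P[...,2]<.036)&(hsv[...,2]>150)&(hsv[...,1]<50); m[235:]=0
q=P[m]; print(len(q),cv2.minAreaRect((q[:,:2]*1000).astype(np.float32)))
# bar axis
g=cv2.cvtColor(im,cv2.COLOR_BGR2GRAY)
for v in (30,60,90,150,220): 
    e=np.where(g[v,285:355]>225)[0]; print(v,e[0]+285,e[-1]+285)
```

```text
392 [ 0.6109 -0.2202  0.217 ] 245 267 186 208 256.0 197.0
(611.4990234375, -218.4891815185547) 9.960022926330566 [0.2131 0.217  0.2185]
5262 ((662.552734375, -186.55862426757812), (453.3295593261719, 159.80335998535156), 23.673830032348633)Traceback (most recent call last):
  File "<stdin>", line 14, in <module>
IndexError: index 0 is out of bounds for axis 0 with size 0
```

View pics/c2.png

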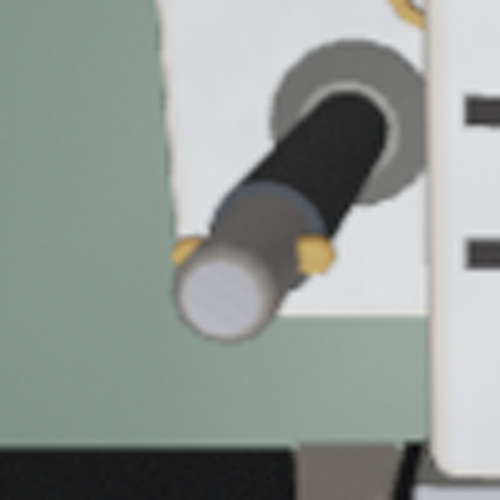

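The crop shows the spigot's bright top disc centred at about (222,298), which is image (254.4,199.6). The brass buttons sit left and right of it at (187,250) and (315,255), so they line up with the image's horizontal.

Run:
```python
from h import *
im,d,K,W=load('w2'); P=cloud(d,K,W); T=toolT()
print('spigot',onplane(254.4,199.6,.218,K,W), onplane(255.6,198.4,.2155,K,W))
g=cv2.cvtColor(im,cv2.COLOR_BGR2GRAY).astype(int)
dd=np.abs(np.diff(g,axis=1)); zt=T[2,3]-.0314+.05
print('ztop',zt, 'depth med bar', np.median(P[100:200,310:330,2]))
A=[];B=[]
for v in range(20,225,5):
    if not(0): 
        l=280+np.argmax(np.where(d[v,280:320]>0,d[v,280:320],0)[:-1]-d[v,281:320]); r=325+np.argmax(d[v,326:365]-d[v,325:364])
        A.append(onplane((l+r+1)/2,v,zt,K,W)[:2])
A=np.array(A); p=np.polyfit(A[:,1],A[:,0],1); res=A[:,0]-np.polyval(p,A[:,1]); print(p, 'axis deg',np.degrees(np.arctan2(1,p[0])),res.std(),'tool x line',np.degrees(arm.get_state()['ee_rot'][2])+180)
print('axis x at y=tcp',np.polyval(p,T[1,3]),T[:3,3])
# foot edge left
L=[]
for v in range(125,190,4):
    l=225+np.argmax(np.diff(g[v,225:262])); L.append(onplane(l+.5,v,.027,K,W)[:2])
L=np.array(L); p=np.polyfit(L[:,1],L[:,0],1); print('foot y axis',np.degrees(np.arctan2(1,p[0])),(L[:,0]-np.polyval(p,L[:,1])).std())
```

```text
spigot [ 0.6115 -0.2177  0.218 ] [ 0.611  -0.2182  0.2155]
ztop 0.32796169349098064 depth med bar 0.32718247389178556
[-0.2508  0.4972] axis deg 104.08203367941931 0.0009989181960529346 tool x line 104.38356134355115
axis x at y=tcp 0.554775276163187 [ 0.5542 -0.2296  0.3094]
foot y axis 104.52900495366657 0.0005089941109019013
```

Run:
```python
from h import *
im,d,K,W=load('w2'); T=toolT(); g=cv2.cvtColor(im,cv2.COLOR_BGR2GRAY)
print(g[225:262,312:326].mean(1).astype(int)); print(g[0:12,312:326].mean(1).astype(int))
c,s=np.cos(np.radians(104.3)),np.sin(np.radians(104.3))
for v in (236,237,0.5): 
    p=onplane(320,v,.3275,K,W); t=(np.linalg.inv(T)@np.append(p,1))[:3]; print(v,p,'tool',t)
im1,d1,K,W1=load('w1')
# at w1 hub edge rows 175 / 196.5, tool-relative shift known: check vs grasp TCP
for v in (174.8,196.8): print(onplane(288,v,.069,K,W1))
```

```text
[218 218 218 218 218 218 218 219 217 214 160 105 139 182 188 189 188 189
 189 189 189 189 189 189 189 189 189 189 189 189 189 189 189 126  58  47
  50]
[ 95  45  45  45  46  46  46  46  46  47  46 141]
236 [ 0.5585 -0.2453  0.3275] tool [ 0.0163 -0.0002 -0.0181]
237 [ 0.5583 -0.2448  0.3275] tool [ 0.0158 -0.0002 -0.0181]
0.5 [ 0.5844 -0.3463  0.3275] tool [ 0.1206 -0.0003 -0.0182]
[0.54   0.2176 0.069 ]
[0.5477 0.2486 0.069 ]
```

Run:
```python
from h import *
plan([.6111,-.2173,.27],-75.5,3,.01)
```

```text
0.0 0.0 -0.0 0.0008 -0.0194 0.0131 0.01; 0.0 0.0 -0.0 0.0008 -0.0194 0.0131 0.01; 0.0 0.0 -0.0 0.0008 -0.0194 0.0131 0.01;
```

Request:
{"method": "move_arm", "body": {
  "rows": "0 0 -0.1 0.0008 -0.0194 0 0.01; 0 0 -0.1 0.0008 -0.0194 0 0.01; 0 0 0 0.0008 -0.0194 0 0.01; 0 0 0 0 0 0.02 0.01; 0 0 0 0 0 0.019 0.01; 0 0 0 0 0 0 0.01; 0 0 0 0 0 0 0.01"
}}

```text
t: 8.0
eef_pos: [0.6123, -0.2179, 0.2718]
ee_rot: [-3.141, -0.001, -1.316]
force: [0.0, -0.2, -2.7]
width: 0.0262
gripper_force: 24.9
```

Run:
```python
from h import *
s=arm.get_state();print(s['t'],s['eef_pos'],s['ee_rot'],s['width'],s['force'],s['moment'])
a=save('side','s3')[0]; b=save('wrist','w3')[0]
cv2.imwrite('pics/c3.png',cv2.resize(a[85:185,290:390],(600,600),interpolation=cv2.INTER_CUBIC))
```

```text
8.0 [ 0.6123 -0.2179  0.2718] [-3.141  -0.0007 -1.316 ] 0.026233746206119773 [ 0.0443 -0.1873 -2.6508] [-0.0133  0.0991  0.0339]
```

View pics/c3.png

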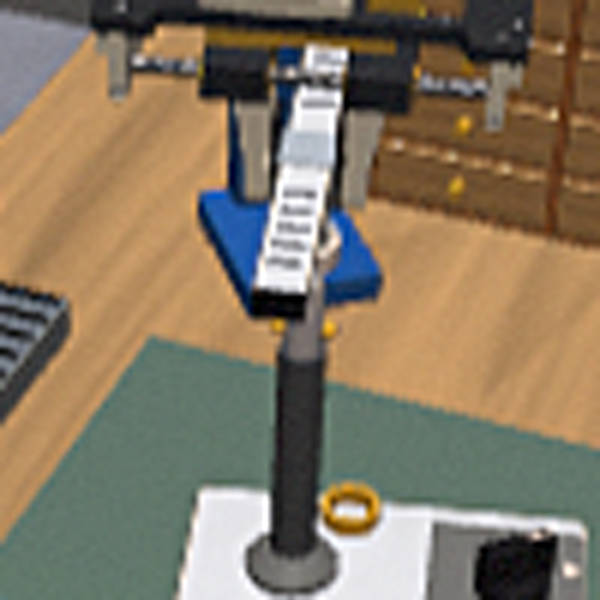

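The side view shows the bar over the post, but its near half hides the tube. Pose readings carry about 1 mm of noise, so I'll compute the remaining offset in the tool frame, from the image and the commanded shifts.

Run:
```python
from h import *
im,d,K,W=load('w2'); M=np.array(arm.camera_model('wrist')['mount']); T=W@np.linalg.inv(M)
p=onplane(254.4,199.6,.218,K,W); p2=onplane(255.6,198.4,.2155,K,W)
for x in(p,p2): print('spigot in tool',(np.linalg.inv(T)@np.append(x,1))[:3])
for _ in range(3): s=arm.get_state(); print(s['eef_pos'],R.from_euler('xyz',s['ee_rot']).as_rotvec())
# FK-free check: joints
print(s['q'])
```

```text
spigot in tool [ 0.0023 -0.0592  0.0903]
spigot in tool [ 0.0027 -0.0586  0.0928]
[ 0.6121 -0.2181  0.2722] [-2.4848  1.9213 -0.0024]
[ 0.6121 -0.2181  0.2722] [-2.4848  1.9213 -0.0024]
[ 0.6121 -0.2181  0.2722] [-2.4848  1.9213 -0.0024]
[-0.0425  0.2966  0.0079  0.0004 -1.2805  0.2968]
```

Request:
{"method": "move_arm", "body": {
  "rows": "0 0 0 -0.0006 -0.0005 0.01 0.01; 0 0 0 0 0 0.01 0.01; 0 0 0 0 0 0.005 0.01; 0 0 0 0 0 0.003 0.01; 0 0 0 0 0 0 0.01"
}}

```text
t: 8.72
eef_pos: [0.6113, -0.2177, 0.2427]
ee_rot: [3.14, 0.0, -1.317]
force: [-1.6, -2.3, -4.1]
width: 0.0264
gripper_force: 24.9
```

Request:
{"method": "move_arm", "body": {
  "rows": "0 0 0 0 0 0.003 0.01; 0 0 0 0 0 0.003 0.01; 0 0 0 0 0 0 0.01"
}}

```text
t: 9.1
eef_pos: [0.6113, -0.2178, 0.2369]
ee_rot: [3.141, -0.0, -1.317]
force: [-3.2, -3.2, -2.9]
width: 0.0263
gripper_force: 24.9
```

Request:
{"method": "move_arm", "body": {
  "rows": "0 0 0 0.0004 0.0006 0 0.01; 0 0 0 0 0 0.004 0.01; 0 0 0 0 0 0.004 0.01; 0 0 0 0 0 0 0.01"
}}

```text
t: 9.6
eef_pos: [0.6112, -0.2178, 0.2283]
ee_rot: [3.141, 0.0, -1.317]
force: [-1.7, -2.4, -4.2]
width: 0.0264
gripper_force: 24.9
```

Request:
{"method": "move_arm", "body": {
  "rows": "0 0 0 0 0 0.003 0.01; 0 0 0 0 0 0.002 0.01; 0 0 0 0 0 0 0.01"
}}

```text
t: 9.98
eef_pos: [0.6112, -0.2179, 0.2238]
ee_rot: [3.141, 0.0, -1.317]
force: [-1.7, -2.3, -3.6]
width: 0.0266
gripper_force: 24.9
```

Request:
{"method": "move_arm", "body": {
  "rows": "0 0 0 0 0 0.001 0.01; 0 0 0 0 0 0 0.01"
}}

```text
t: 10.22
eef_pos: [0.6113, -0.218, 0.223]
ee_rot: [-3.142, 0.0, -1.317]
force: [-2.6, -1.3, -1.1]
width: 0.0261
gripper_force: 24.9
```

Request:
{"method": "move_arm", "body": {
  "rows": "0 0 0 0 0 0.001 0.01; 0 0 0 0 0 0 0.01"
}}

```text
t: 10.48
eef_pos: [0.6113, -0.218, 0.2222]
ee_rot: [-3.141, -0.0, -1.317]
force: [-3.0, -0.9, -0.8]
width: 0.0266
gripper_force: 24.9
```

Request:
{"method": "move_arm", "body": {
  "rows": "0 0 0 0 0 0 0.03; 0 0 0 0 0 0 0.045; 0 0 0 0 0 0 0.045; 0 0 0 0 0 0 0.045"
}}

```text
t: 10.98
eef_pos: [0.6115, -0.2179, 0.2222]
ee_rot: [-3.141, -0.0, -1.317]
force: [1.4, 0.7, -0.2]
width: 0.0446
gripper_force: 0.0
```

Run:
```python
from h import *
s=arm.get_state();print(s['t'],s['eef_pos'],s['ee_rot'],s['width'],s['force'],s['moment'])
im,d,K,W=save('side','s4'); a=im
cv2.imwrite('pics/c4.png',np.hstack([cv2.resize(a[85:185,290:390],(400,400),interpolation=cv2.INTER_CUBIC),cv2.resize(save('scene','sc4')[0][200:300,210:310],(400,400),interpolation=cv2.INTER_CUBIC)]))
```

```text
10.975 [ 0.6115 -0.2179  0.2222] [-3.1411 -0.0001 -1.3166] 0.04457524894883633 [ 1.3544  0.6557 -0.1897] [0.0082 0.1272 0.0179]
```

View pics/c4.png

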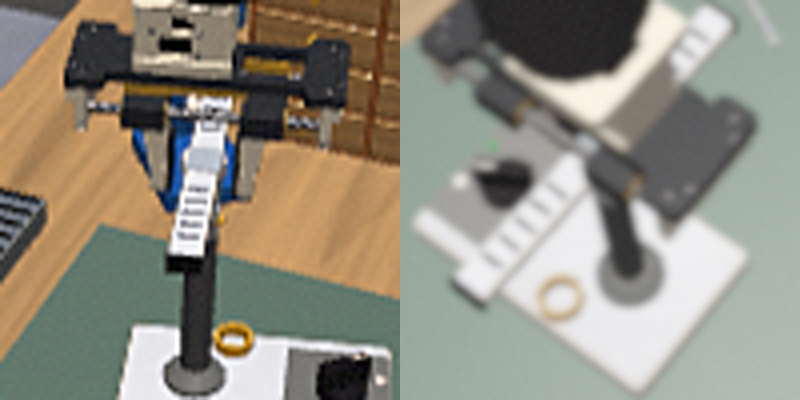

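The bar rests level on the post after release, with a button visible at its right side at about (222,218) in the left crop. Next I'll go low and pinch.

Request:
{"method": "move_arm", "body": {
  "rows": "0 0 0 0 0 0.01 0.045; 0 0 0 0 0 0.01 0.045; 0 0 0 0 0 0.008 0.045; 0 0 0 0 0 0.004 0.045; 0 0 0 0 0 0.003 0.045; 0 0 0 0 0 0 0.045"
}}

```text
t: 11.82
eef_pos: [0.6113, -0.218, 0.187]
ee_rot: [3.141, 0.0, -1.317]
force: [-0.8, -0.3, -1.1]
width: 0.0449
gripper_force: 0.0
```

Request:
{"method": "move_arm", "body": {
  "rows": "0 0 0 0 0 0 0.038; 0 0 0 0 0 0 0.034; 0 0 0 0 0 0 0.03; 0 0 0 0 0 0 0.02; 0 0 0 0 0 0 0.01; 0 0 0 0 0 0 0.01; 0 0 0 0 0 0 0.01",
  "squeeze": 45
}}

```text
t: 12.7
eef_pos: [0.6111, -0.2179, 0.1869]
ee_rot: [3.141, 0.0, -1.317]
force: [-0.7, -0.7, -0.6]
width: 0.0261
gripper_force: 45.0
```

Request:
{"method": "move_arm", "body": {
  "rows": "0 0 0 0 0 0.001 0.01; 0 0 0 0 0 0.002 0.01; 0 0 0 0 0 0.002 0.01; 0 0 0 0 0 0 0.01"
}}

```text
t: 13.2
eef_pos: [0.6111, -0.2181, 0.1816]
ee_rot: [3.141, 0.0, -1.317]
force: [-0.4, -1.9, -0.8]
width: 0.026
gripper_force: 45.0
```

Request:
{"method": "move_arm", "body": {
  "rows": "0 0 0 0 0 0.002 0.01; 0 0 0 0 0 0.002 0.01; 0 0 0 0 0 0.002 0.01; 0 0 0 0 0 0 0.01"
}}

```text
t: 13.7
eef_pos: [0.611, -0.2177, 0.1754]
ee_rot: [3.141, 0.001, -1.317]
force: [-0.6, -0.6, -5.6]
width: 0.026
gripper_force: 45.0
```

Request:
{"method": "move_arm", "body": {
  "rows": "0 0 0 0 0 0.002 0.01; 0 0 0 0 0 0.0015 0.01; 0 0 0 0 0 0 0.01"
}}

```text
t: 14.08
eef_pos: [0.6112, -0.2182, 0.1729]
ee_rot: [-3.141, -0.0, -1.317]
force: [-4.7, -0.6, 2.1]
width: 0.0258
gripper_force: 45.0
```

Request:
{"method": "move_arm", "body": {
  "rows": "0 0 0 0 0 0.001 0.01; 0 0 0 0 0 0.001 0.01; 0 0 0 0 0 0 0.01"
}}

```text
t: 14.45
eef_pos: [0.6112, -0.2182, 0.1728]
ee_rot: [-3.141, -0.001, -1.316]
force: [-8.4, 2.3, 14.3]
width: 0.0259
gripper_force: 45.0
```

Run:
```python
from h import *
s=arm.get_state();print(s['t'],s['eef_pos'],s['width'],s['force'],s['gripper_force'])
b=[]
for n in('s4','s5'):
    im,d,K,W=load(n) if n=='s4' else save('side',n)
    P=cloud(d,K,W); h=cv2.cvtColor(im,cv2.COLOR_BGR2HSV)
    m=(P[...,2]>.19)&(P[...,2]<.27)&(h[...,2]>150)&(h[...,1]<40)&(np.hypot(P[...,0]-.611,P[...,1]+.218)<.12); m[:, :300]=0
    Q=P[m]; c,sn=np.cos(np.radians(104.4)),np.sin(np.radians(104.4)); t=(Q[:,0]-.611)*c+(Q[:,1]+.218)*sn
    print(n,len(Q),np.median(Q[t>.04],0),np.median(Q[:,2]))
```

```text
14.45 [ 0.6112 -0.2182  0.1728] 0.02593339877741871 [-8.4472  2.2691 14.263 ] 45.000738103408366
s4 289 [ 0.5903 -0.1412  0.2396] 0.23966213351801735
s5 227 [ 0.5908 -0.1391  0.2239] 0.22416394917177118
```

Request:
{"method": "move_arm", "body": {
  "rows": "0 0 0 0 0 0.0008 0.01; 0 0 0 0 0 0 0.01"
}}

```text
t: 14.75
eef_pos: [0.6113, -0.2183, 0.1728]
ee_rot: [-3.14, -0.001, -1.316]
force: [-9.9, 3.1, 18.0]
width: 0.0261
gripper_force: 45.0
```

Request:
{"method": "move_arm", "body": {
  "rows": "0 0 0 0 0 -0.002 0.01; 0 0 0 0 0 0 0.03; 0 0 0 0 0 0 0.045; 0 0 0 0 0 0 0.045; 0 0 0 0 0 0 0.045"
}}

```text
t: 15.38
eef_pos: [0.6116, -0.2178, 0.1714]
ee_rot: [-3.141, 0.0, -1.317]
force: [0.8, -0.5, -0.1]
width: 0.0444
gripper_force: 0.0
```

Request:
{"method": "move_arm", "body": {
  "rows": "0 0 0 0 0 -0.01 0.045; 0 0 0 0 0 -0.02 0.045; 0 0 0 0 0 -0.04 0.045; 0 0 0 0 0 -0.05 0.045; 0 0 0 0 0 -0.05 0.045; 0 0 0 0 0 0 0.045"
}}

```text
t: 16.12
eef_pos: [0.613, -0.2186, 0.3479]
ee_rot: [-3.133, -0.004, -1.316]
force: [-1.0, -1.6, -0.9]
width: 0.0449
gripper_force: 0.0
```

Request:
{"method": "move_arm", "body": {
  "rows": "0 0 0 0 0.05 0 0.045; 0 0 0 0 0.05 0 0.045; 0 0 0 0 0.035 0.02 0.045; 0 0 0 0 0 0.06 0.045; 0 0 0 0 0 0.045 0.045; 0 0 0 0 0 0 0.045; 0 0 0 0 0 0 0.045"
}}

```text
t: 17.0
eef_pos: [0.4817, -0.2523, 0.2187]
ee_rot: [-3.14, -0.002, -1.316]
force: [0.4, -0.7, 1.6]
width: 0.0449
gripper_force: 0.0
```

Run:
```python
from h import *
s=arm.get_state();print(s['t'],s['eef_pos'],s['width'],s['force'])
im,d,K,W=save('wrist','w6'); u,v=map(int,proj([.6107-.0133*.968,-.2180-.0133*.252,.187],K,W)); print(u,v)
b,d,K2,W2=save('side','s6'); u2,v2=map(int,proj([.6107,-.2180,.195],K2,W2)); print(u2,v2)
P=cloud(d,K2,W2); h=cv2.cvtColor(b,cv2.COLOR_BGR2HSV)
m=(P[...,2]>.19)&(P[...,2]<.27)&(h[...,2]>150)&(h[...,1]<40)&(np.hypot(P[...,0]-.611,P[...,1]+.218)<.12); m[:,:300]=0
print(np.median(P[m][:,2]))
def crop(im,u,v,r,o): 
    u=np.clip(u,r,640-r);v=np.clip(v,r,400-r); return cv2.resize(im[v-r:v+r,u-r:u+r],(o,o),interpolation=cv2.INTER_CUBIC)
cv2.imwrite('pics/c6.png',np.hstack([crop(im,u,v,60,400),crop(b,u2,v2,35,400)]))
```

```text
17.0 [ 0.4817 -0.2523  0.2187] 0.044935948806540234 [ 0.4252 -0.703   1.6345]
150 227
339 136
0.22399448127138755
```

View pics/c6.png

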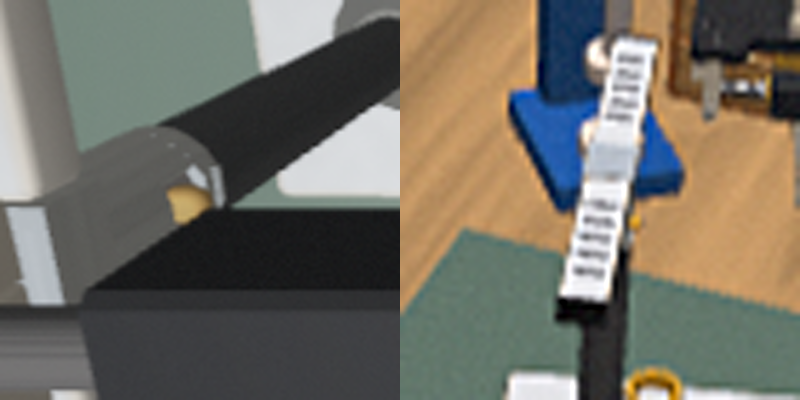

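The left crop shows the front brass button standing out through the hole just above the rim, with the rim directly on the dark column's shoulder. The right crop (side) shows the bar level, at the lowered height. Next I'll measure the switch.

Run:
```python
from h import *
for n in('w6','s6'):
    im,d,K,W=load(n); P=cloud(d,K,W); 
    m=(d>0)&(P[...,2]>.056)&(P[...,2]<.068)&(np.hypot(P[...,0]-.4945,P[...,1]+.248)<.035)
    q=P[m]; 
    if len(q)>10: print(n,len(q),q.mean(0),cv2.minAreaRect((q[:,:2]*1000).astype(np.float32)))
im,d,K,W=save('scene','sc6'); h=cv2.cvtColor(im,cv2.COLOR_BGR2HSV)
for s in(1,-1):
  u,v=proj([.6107+s*.0155*.968,-.218+s*.0155*.252,.187],K,W).round().astype(int); print(s,u,v); print(h[v-2:v+3,u-3:u+4,1])
plan([.4945,-.2482,.13],-135.3,6,.045)
```

```text
w6 438 [ 0.4954 -0.2494  0.062 ] ((495.4358215332031, -248.60189819335938), (43.82849884033203, 13.081884384155273), 44.87293243408203)
s6 48 [ 0.4913 -0.2417  0.0609] ((490.545654296875, -242.6241912841797), (43.114315032958984, 18.337493896484375), 35.9935302734375)
1 267 247
[[20 23 12  4  2  2  5]
 [36 52 33  9  1  0  1]
 [54 71 51 14  1  2  1]
 [53 70 53 13  0  1  2]
 [27 40 34  7  1  2  2]]
-1 258 241
[[10 10 11 11 10 10 11]
 [10 10 11 10 10 10  8]
 [ 6  9 10 10 12 11 10]
 [ 2  5  9 10 11 10 10]
 [ 2  2  2  6  9 10 10]]
-0.0 0.0 10.0 -0.0001 -0.0022 0.0148 0.045; -0.0 0.0 10.0 -0.0005 -0.0021 0.0148 0.045; -0.0 0.0 10.0 -0.0009 -0.002 0.0148 0.045; -0.0 0.0 10.0 -0.0012 -0.0018 0.0148 0.045; -0.0 0.0 10.0 -0.0015 -0.0016 0.0148 0.045; -0.0 0.0 10.0 -0.0018 -0.0013 0.0148 0.045;
```

Request:
{"method": "move_arm", "body": {
  "rows": "0 0 10 0 -0.0024 0 0.045; 0 0 10 -0.0005 -0.0023 0 0.045; 0 0 10 -0.001 -0.0022 0 0.045; 0 0 10 -0.0013 -0.002 0 0.045; 0 0 10 -0.0016 -0.0017 0 0.045; 0 0 10 -0.002 -0.0014 0.03 0.045; 0 0 0 0 0 0.05 0.045; 0 0 0 0 0 0 0.045"
}}

```text
t: 18.15
eef_pos: [0.4924, -0.2471, 0.1349]
ee_rot: [3.137, -0.003, -2.364]
force: [-0.3, -0.4, 0.5]
width: 0.0448
gripper_force: 0.0
```

Run:
```python
from h import *
s=arm.get_state();print(s['t'],s['eef_pos'],s['ee_rot'],s['width'],s['force'])
im,d,K,W=save('wrist','w7'); P=cloud(d,K,W)
m=(d>0)&(P[...,2]>.056)&(P[...,2]<.068)&(np.hypot(P[...,0]-.4954,P[...,1]+.249)<.03); q=P[m]
print(len(q),cv2.minAreaRect((q[:,:2]*1000).astype(np.float32)) if len(q)>9 else '')
plan([.4954,-.249,.050],-135.1,1,.045)
```

```text
18.15 [ 0.4924 -0.2471  0.1349] [ 3.1372 -0.0029 -2.3641] 0.044821921305366746 [-0.339  -0.4242  0.4537]
734 ((495.03656005859375, -248.5296173095703), (42.777320861816406, 12.184316635131836), 44.66886520385742)
0.1 -0.1 -0.3 -0.0001 -0.0019 0.0872 0.045;
```

Request:
{"method": "move_arm", "body": {
  "rows": "0 0 0 -0.0004 -0.0026 0.02 0.045; 0 0 0 0 0 0.03 0.045; 0 0 0 0 0 0.02 0.045; 0 0 0 0 0 0.01 0.045; 0 0 0 0 0 0.004 0.045; 0 0 0 0 0 0 0.045; 0 0 0 0 0 0 0.045"
}}

```text
t: 19.08
eef_pos: [0.497, -0.2493, 0.0537]
ee_rot: [-3.14, 0.001, -2.364]
force: [-0.3, -0.5, 0.0]
width: 0.0452
gripper_force: 0.0
```

Request:
{"method": "move_arm", "body": {
  "rows": "0 0 0 0 0 0 0.025; 0 0 0 0 0 0 0.015; 0 0 0 0 0 0 0.01; 0 0 0 0 0 0 0.005; 0 0 0 0 0 0 0.005",
  "squeeze": 20
}}

```text
t: 19.7
eef_pos: [0.4952, -0.2483, 0.0527]
ee_rot: [3.139, -0.001, -2.364]
force: [-3.2, 6.8, 5.3]
width: 0.0129
gripper_force: 20.0
```

Request:
{"method": "move_arm", "body": {
  "rows": "0 0 10 0 0 0 0.005; 0 0 10 0 0 0 0.005; 0 0 10 0 0 0 0.005; 0 0 10 0 0 0 0.005; 0 0 10 0 0 0 0.005; 0 0 10 0 0 0 0.005; 0 0 0 0 0 0 0.005"
}}

```text
t: 20.58
eef_pos: [0.4955, -0.2492, 0.0527]
ee_rot: [-3.141, -0.002, 2.873]
force: [-3.1, 0.1, 3.7]
width: 0.0126
gripper_force: 20.0
```

Request:
{"method": "move_arm", "body": {
  "rows": "0 0 0 0 0 0 0.03; 0 0 0 0 0 0 0.045; 0 0 0 0 0 0 0.045; 0 0 0 0 0 -0.02 0.045; 0 0 0 0 0 -0.04 0.045; 0 0 0 0 0 -0.02 0.045; 0 0 0 0 0 0 0.045"
}}

```text
t: 21.45
eef_pos: [0.4976, -0.2493, 0.1346]
ee_rot: [3.141, 0.004, 2.873]
force: [0.1, -0.3, -0.1]
width: 0.0451
gripper_force: 0.0
```

Run:
```python
from h import *
s=arm.get_state();print(s['t'],s['eef_pos'],s['ee_rot'],s['width'],s['force'])
im,d,K,W=save('wrist','w8'); P=cloud(d,K,W)
m=(d>0)&(P[...,2]>.056)&(P[...,2]<.068)&(np.hypot(P[...,0]-.4954,P[...,1]+.249)<.03); q=P[m]
print(len(q),cv2.minAreaRect((q[:,:2]*1000).astype(np.float32)) if len(q)>9 else '')
a=save('side','s8')[0]; cv2.imwrite('pics/c8.png',cv2.resize(a[60:260,210:470],(780,600),interpolation=cv2.INTER_CUBIC))
```

```text
21.45 [ 0.4976 -0.2493  0.1346] [3.1412 0.0038 2.8729] 0.04506056164203727 [ 0.0638 -0.3226 -0.0591]
736 ((495.2828674316406, -247.38804626464844), (12.133748054504395, 43.33156204223633), 74.66474151611328)
```

View pics/c8.png

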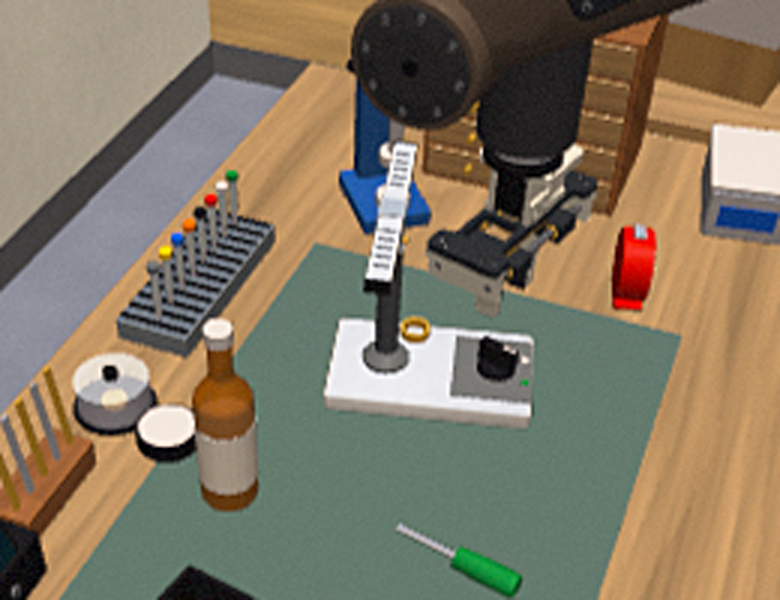

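The picture shows the bar level on the post, with the gripper clear of everything. The ring, bottle, driver and clock are in place. The switch bar is at -15.3°, which is the on position. I'll hand the job in.

```bash
python3 -c "
from station import arm
print(arm.job_done())"
```

```text
the job is handed in; nothing more can be done
None
```

The lamp is back together and handed in: the light bar is fully home on the shoulder with both buttons out (front seen clearly, back only in the blurry scene camera), the switch is on, and nothing else on the bench was touched, all in about 21.5 s of the 64 s allowed.

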